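# Stand up the fold-down beam screen and hold it

## Robot

A 6-joint arm with a two-finger parallel gripper is mounted at the origin on the work surface. World frame = base frame: x ahead of the robot, y to its left, z up, the work surface at z = 0. Lengths are in m, angles in rad, forces in N, time in s.
With the tool pointing down it reaches from about 0.4 to 0.825 m from the base axis. Payload 7 kg.
Tool frame: the origin (TCP) lies on the centre line of the jaws, within the pads' length; the fingertips stand 25 mm ahead of it and the grasp point (between the pads) lies 6 mm ahead of it; z points along the fingers, y is the direction in which the jaws open and shut (so a half turn about z gives the same grasp; the last joint's range is limited). The gripper opens to 88 mm and grips with 3 to 60 N. Pads are 19 mm wide; open, the fingers measure 130 mm over their backs; the gripper's body (78 mm by 193 mm) begins 47 mm behind the grasp point.
Start: joints at [-0.955, 0.359, 0.012, 0, -1.224, -0.288], TCP at [0.217, -0.639, 0.252] pointing down, gripper open.
Joint ranges: [-3.07, 3.07], [-1.43, 2.12], [-1.02, 1.25], [-3.03, 1.67], [-3.05, -0], [-3.03, 3.03]. Speed limits (rad/s): [2.39, 2.39, 3.01, 3.14, 3.14, 3.14].

## Interface

Orientations are given as [roll, pitch, yaw] about the fixed x, y, z axes, in that order (R = Rz(yaw) Ry(pitch) Rx(roll)).
In Python, from station import * gives the robot as it stands. The module is installed in compiled form; this text tells all that it offers.
- The arm moves only by the tool step_arm, never from a script. Its argument "commands" is text: rows parted by semicolons, each of 6 numbers parted by spaces: the shift along the tool's x, y, z in mm, then the turn, a rotation vector about the tool's x, y, z in rad. A call has 1 to 8 rows; each row shifts and turns the commanded pose from where the row before left it, along the tool's axes as they then stand; what a row does not reach is not made up. A row lasts 1/8 s, in which the tool goes at most 62.5 mm and 10.7 degrees, less where a joint would pass 70% of its speed; a pose out of reach is approached as far as the arm can. A call is refused whole if a number of a shift passes 62.5 or a number of a turn 0.188, either way. A call with a gripper value outside its range is refused whole. "jaw" is the finger opening in mm, from 0 to 87.6, set as the call begins (left out, the last holds). The fingers move at their own pace and stop on an object; "grip_force" is the grip in N (left out, the last holds). Time passes only in rows, so rows that do not move let the fingers close. It gives the time, the measured TCP pose, the force and the opening at its end, in the units of the state.
- get_state(): the state, without advancing time (a new reading comes with each control period).
- grab_frame(name): name is "scene" or "top" or "wrist"; returns a dict with "frame" (480x640x3 uint8, red, green, blue), "fovy" (degrees; the focal length in pixels is half the picture's height over the tangent of half this angle, whatever the lens; pixels are square), "cx", "cy" (the principal point, pixels), "rvec" (rotation vector, rad) and "tvec" (3), from world to camera coordinates, as OpenCV has them; the wrist camera has in their place "tool_from_camera" (4x4, takes a point from camera to tool coordinates, whose origin is the TCP and whose axes are the flange's). Camera axes: x right, y down, z forward; pixel columns grow to the right and rows downward; lengths in m; the calibration is good to about 2 mm. A picture is of the moment at which its call begins: read the wrist's pose just before it. There is no depth.
- job_done(): hands the job in, once; it reports no verdict.
Trained networks look in a picture, given as the dict that the camera call returned (one of the last four; its "shot" number tells which), for a name from the list of things; names that differ only in an ending like _2 or _b are one class to them, and where a whole thing is asked for, a point or a joint stands for the part that bears it (a point fixed in the world has none). Each returns a list of dicts, best first, with "conf" (0 to 1); they miss things now and then, are a little off and sometimes report something else, mostly with a low value. They report only what shows in the picture. A call takes as long as a camera call.
- recognise(picture, name): "pixel" ([column, row] in pixels, amid what is visible of it).
The state is a dict: "t": time; "q": joint angles; "qd": joint speeds; "joint_efforts": joint torques, N m; "eef_pos": TCP position; "ee_rot": TCP orientation; "force": force on the tool from outside, world axes, zero at the start; "moment": the same for the moment, N m; "width": finger opening in m.
Only numpy, scipy, OpenCV 4.12 (cv2) and the standard library are available. Lean on these libraries where they do the work, as an engineer would, in place of code of your own. Each camera call takes 0.05 s, during which the arm holds its last target.

## Task

Set up the fold-down beam screen on the optical table: flip the kickstand on its back round over centre until it snaps fully down onto its stop, then take the screen by the blue grip on top and swing it upright without letting it drop. Finish with the hand still holding the grip: keep the screen plumb by hand for the colleague who will square it to the beam, leaning neither on the kickstand nor back on its rest posts, and leave the other things on the table where they are.

Things in the scene. Friction and masses are not known exactly. Their poses are not given: they have to be found in the camera images.
- screen_base: Black base plate of the beam screen, 180 x 270 x 12 mm, bolted to the table. Its origin lies on the table top right below the screen's hinge axis, in the middle of the screen's width; z is up, y is along the hinge axis, x points to the back of the screen (the side with the kickstand). Two rest posts with rubber pads stand on the -x half, 70 to 100 mm from the hinge and 100 mm either side of the middle; the leaning screen starts on them.
- screen (a joint): Lean of the screen about its hinge, rad: 0 is upright (plumb); negative leans towards -x of screen_base, -0.61 is resting on the posts (the start); positive leans to the back, +0.14 is propped on the lowered kickstand. Nearly free hinge: let go anywhere between, the screen falls to one side. The screen with its parts weighs about 1 kg; some 2 to 3 N at the handle lift it off the posts.
- screen_hinge (a point): Point on the screen's hinge axis, in the middle of its width, 44 mm above the table. The screen is a 220 mm wide, 235 mm tall frame of 20 mm square aluminium profile with a black panel, turning about this axis; local z runs up the screen, x out of its back, y along the hinge.
- handle: Blue round grip of the handle bar on top of the screen: 18 mm thick, 92 mm long, between two dark 12 mm stems (stem centres 54 mm either side of the middle). Origin in the middle of the grip, 280 mm from the hinge axis up the screen; the gap down to the frame's top rail is 36 mm. y is along the grip and the hinge. The grip is a sleeve that turns freely on its bar, so the hand may keep its angle as the screen swings.
- kickstand (a joint): Kickstand angle, rad. 0 is stowed (the start): leg straight up along the screen's back. Like a bicycle's it swings round sideways: first towards +y of screen_base, fully sideways at 1.57, then on down; 3.14 is down on its stop, 30 degrees out from the screen. A spring pulls it to the nearer end and changes sides near 1.5, after which it snaps down by itself; about 1 N at the foot takes it over.
- kick_hub (a point): Kickstand pivot in the middle of the screen's width, 105 mm up the screen from the hinge axis and 40 mm out of the back from the frame's middle plane (30 mm from the frame's back face, 42 mm from the panel). The pivot axis lies in the screen's x-z plane, tilted 15 degrees upward from its x axis; the leg stands at 75 degrees to that axis and sweeps a flat cone about it.
- kick_foot (a point): Middle of the kickstand's orange foot (22 mm thick, 27 mm long), on the leg's centre line, 140 mm from kick_hub; the leg ends 11 mm farther out. The aluminium leg is a round bar 14 mm thick. Local z points from hub to foot. On being flipped it goes over to the robot's left, past the frame's left edge, and comes back to the middle low down behind the screen.
- positioner: Bystander: black three-axis fibre positioner, bolted down, 110 x 110 mm base, 175 mm tall over its upright micrometer; origin under its middle.
- lens_mount: Bystander: round black lens mount on a post and round foot, 137 mm tall; origin under its middle. Loose.
- mirror_mount: Bystander: square black mirror mount on a post and round foot, 127 mm tall; origin under its middle. Loose.
- sensor_head: Bystander: grey disc-shaped power sensor on a post and round foot, 142 mm tall; origin under its middle. Loose.
- spare_post: Bystander: bare steel post 12.7 mm thick, 80 mm tall, standing; origin under its middle. Loose.
- post_clamp: Bystander: black clamping fork 58 x 24 x 10 mm with a screw in it, lying; origin under its middle. Loose.
- ball_driver: Bystander: driver with a red handle, 170 mm long, lying; origin under its middle. Loose.
- optic_box: Bystander: small cardboard box 70 x 70 x 35 mm; origin under its middle. Loose.

How it is judged:
On the way, in this order (a step that is already met when the one before it is completed fails the run):
1. the kickstand is flipped over centre and sits down on its stop (value of joint kickstand above 3 rad), for 0.2 s.
2. the screen is swung upright, held by the blue grip (value of joint screen between -0.07 and 0.07 rad and contact force between the fingers and handle above 2 N), for 0.3 s.
At the end, for the whole second after the job is handed in: Through the last second the robot's fingers hold the blue grip (more than 2 N of contact), the screen stands still within 4 degrees (0.07 rad) of upright, so clear of both the rest posts and the propped position on the kickstand, and the kickstand is down on its stop (above 3.0 rad) (all of step 2 and value of joint kickstand above 3 rad and velocity of joint screen between -0.1 and 0.1 rad/s); the arm keeps its last pose, push and grip.
It fails at once if the screen is let fall or slammed (swings faster than 2 rad/s) (velocity of joint screen above 2 rad/s or velocity of joint screen below -2 rad/s).
It fails at once if a bystander is knocked more than 30 mm from its place (distance of any of lens_mount, mirror_mount, sensor_head, spare_post, post_clamp, ball_driver, optic_box from where it was at the start of the episode above 0.03 m).
It also fails if it takes over 51 s, if anything falls off the work surface, if the arm or the gripper's body presses on something with over 40 N, if the wrist force passes 120 N, or if a joint passes its speed limit or range.

## Working session

There is one attempt and no reset: what is moved stays moved. The work goes in short steps, Python scripts to look and compute and a tool call to move; the robot and the scene stay as the last step left them, time stands still between calls to the robot, and variables do not carry over. Pictures are saved under pics/ and viewed, and the job is handed in when it is done.

Besides the shell and the picture viewer there is one more tool, called after "Call:" as name(argument=value, ...) on one line, values as JSON. step_arm: Moves the arm, as the interface text tells. Its arguments: {"type":"object","properties":{"commands":{"type":"string"},"jaw":{"type":"number"},"grip_force":{"type":"number"}},"required":["commands"]}

```bash
mkdir -p pics
python3 - <<'E'
from station import *
import cv2,numpy as np,json
s=get_state();print({k:np.round(v,3).tolist() for k,v in s.items()})
for n in ['scene','top']:
    p=grab_frame(n);cv2.imwrite(f'pics/{n}0.png',p['frame'][:,:,::-1])
    print(n,p['fovy'],p['cx'],p['cy'],p['rvec'],p['tvec'],p['shot'])
    for k in ['screen_base','screen','handle','kickstand','kick_hub','kick_foot','screen_hinge','positioner','lens_mount','mirror_mount','sensor_head','spare_post','post_clamp','ball_driver','optic_box']:
        print(k,[(np.round(d['pixel'],1).tolist(),round(d['conf'],2)) for d in recognise(p,k)[:2]])
E
```

```text
{'t': 0.0, 'q': [-0.955, 0.359, 0.011, -0.0, -1.224, -0.288], 'qd': [0.001, -0.002, 0.001, 0.001, -0.001, 0.0], 'joint_efforts': [0.0, -58.272, 29.305, 6.997, 0.007, -0.0], 'eef_pos': [0.217, -0.639, 0.251], 'ee_rot': [3.14, -0.0, -2.814], 'force': [-0.277, 0.2, 1.01], 'moment': [-0.008, -0.045, -0.025], 'width': 0.088}
scene 49.11818835251224 318.470619390949 238.28355256797335 [ 2.07380174  0.76046237 -0.36619286] [-0.41781487 -0.04807484  1.69901636] 1
screen_base [([272.1, 306.5], 0.62)]
screen [([270.3, 288.5], 0.58)]
handle [([247.9, 226.4], 0.66)]
kickstand [([270.6, 260.6], 0.92), ([190.4, 384.7], 0.47)]
kick_hub [([269.4, 253.3], 0.76)]
kick_foot [([269.6, 256.9], 0.59)]
screen_hinge [([269.3, 288.9], 0.72)]
positioner [([373.5, 262.8], 0.71)]
lens_mount [([408.6, 216.7], 0.69)]
mirror_mount [([189.9, 383.5], 0.86)]
sensor_head [([397.5, 327.1], 0.64)]
spare_post [([157.2, 350.4], 0.67)]
post_clamp [([369.5, 207.0], 0.63), ([398.5, 324.1], 0.55)]
ball_driver [([326.7, 222.2], 0.6)]
optic_box [([196.1, 301.4], 0.94)]
top 55.19101955063216 318.1923393795457 233.69596475780747 [ 2.16926916 -2.20797319  0.1041194 ] [0.00210405 0.5673662  1.28494179] 2
screen_base [([378.7, 237.6], 0.65)]
screen [([385.4, 240.8], 0.56)]
handle [([390.1, 272.3], 0.63)]
kickstand [([390.0, 239.8], 0.73), ([386.5, 241.4], 0.37)]
kick_hub [([384.6, 239.7], 0.69)]
kick_foot [([387.8, 241.6], 0.76), ([221.9, 317.4], 0.52)]
screen_hinge [([383.9, 243.4], 0.61)]
positioner [([262.9, 223.2], 0.73)]
lens_mount [([161.4, 244.1], 0.81)]
mirror_mount [([476.4, 227.1], 0.87)]
sensor_head [([317.9, 150.5], 0.72)]
spare_post [([388.5, 238.5], 0.71), ([262.3, 222.9], 0.52)]
post_clamp [([158.4, 297.4], 0.62)]
ball_driver [([216.2, 317.3], 0.71)]
optic_box [([401.6, 323.1], 0.87), ([478.1, 230.0], 0.29)]
```

View pics/scene0.png

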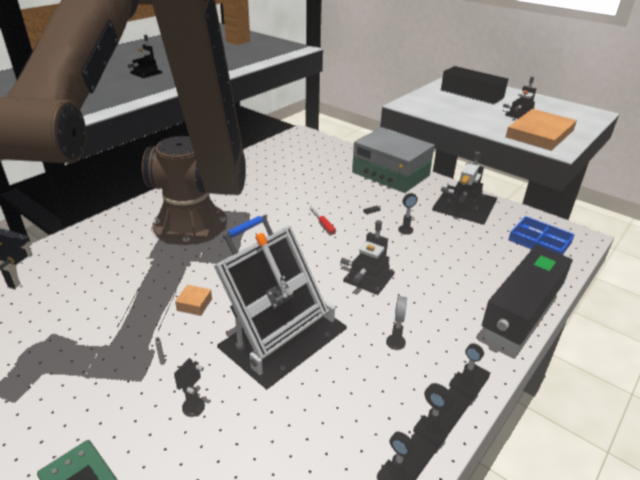

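View pics/top0.png

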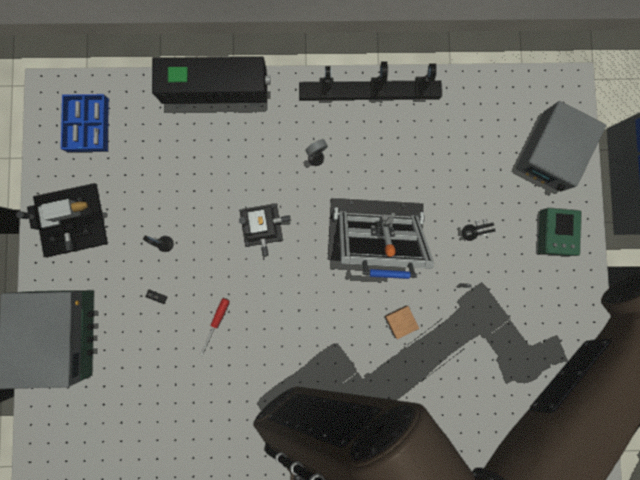

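Run:
```python
import cv2
a=cv2.imread('pics/scene0.png')[180:400,140:430];cv2.imwrite('pics/s0z.png',cv2.resize(a,None,fx=2.7,fy=2.7,interpolation=3))
a=cv2.imread('pics/top0.png')[130:350,290:530];cv2.imwrite('pics/t0z.png',cv2.resize(a,None,fx=2.7,fy=2.7,interpolation=3))
```

```text
(no output)
```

View pics/s0z.png

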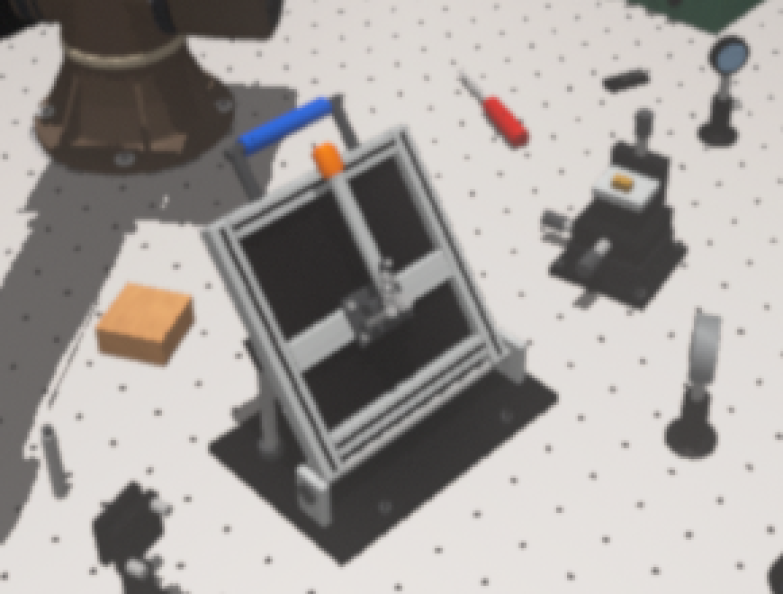

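View pics/t0z.png

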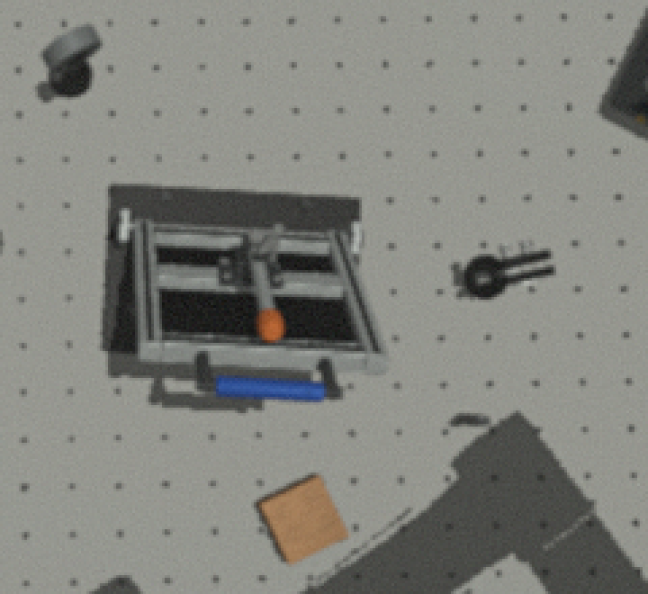

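```bash
cat > H.py <<'E'
import numpy as np,cv2
from scipy.optimize import least_squares
from scipy.spatial.transform import Rotation as R
C={'scene':(49.11818835251224,318.470619,238.28355,[2.07380174,0.76046237,-0.36619286],[-0.41781487,-0.04807484,1.69901636]),
'top':(55.19101955,318.19234,233.69596,[2.16926916,-2.20797319,0.1041194],[0.00210405,0.5673662,1.28494179])}
def proj(n,P):
    f,cx,cy,rv,tv=C[n];f=240/np.tan(np.radians(f)/2)
    K=np.array([[f,0,cx],[0,f,cy],[0,0,1]])
    return cv2.projectPoints(np.array(P,float).reshape(-1,1,3),np.array(rv),np.array(tv),K,None)[0][:,0]
def ray(n,px):
    f,cx,cy,rv,tv=C[n];f=240/np.tan(np.radians(f)/2)
    M=cv2.Rodrigues(np.array(rv))[0];d=M.T@np.array([(px[0]-cx)/f,(px[1]-cy)/f,1]);return -M.T@np.array(tv),d
def onz(n,px,z):
    o,d=ray(n,px);return o+d*(z-o[2])/d[2]
def scr(p,th):  # screen-local->base
    x,y,z=p;return np.array([x*np.cos(th)+z*np.sin(th),y,.044-x*np.sin(th)+z*np.cos(th)])
def foot(phi,r=.140): # screen-local
    a=np.radians(15);ax=np.array([np.cos(a),0,np.sin(a)])
    u=np.array([-np.sin(a),0,np.cos(a)]);v=np.array([0,1,0])
    return np.array([.040,0,.105])+r*(np.cos(np.radians(75))*ax+np.sin(np.radians(75))*(np.cos(phi)*u+np.sin(phi)*v))
def world(pb,pose):
    x,y,w=pose;c,s=np.cos(w),np.sin(w);return np.array([x+c*pb[0]-s*pb[1],y+s*pb[0]+c*pb[1],pb[2]])
E
python3 - <<'E'
from H import *
th=-.61
obs=[('top',scr((0,.046,.28),th),(370,273.3)),('top',scr((0,-.046,.28),th),(410.4,275.2)),
('top',(.09,.135,.012),(330,198.1)),('top',(.09,-.135,.012),(423.7,204.1)),('top',scr(foot(0,.14),th),(390.4,250.4)),
('scene',scr((0,-.046,.28),th),(230,233)),('scene',scr((0,.046,.28),th),(261.5,218.5)),
('scene',(.09,-.135,.012),(266.7,388.5)),('scene',(.09,.135,.012),(346.3,327.4)),('scene',(-.09,-.135,.012),(217.8,345.6)),('scene',scr(foot(0),th),(261,239))]
def res(p):return np.concatenate([proj(n,[world(b,p)])[0]-np.array(o) for n,b,o in obs])
s=least_squares(res,[.6,-.1,0],loss='soft_l1');print(s.x);print(np.round(s.fun.reshape(-1,2),1) if 0 else np.round(res(s.x).reshape(-1,2),1))
p=s.x
for th in (-.61,-.3,0):print('handle',th,world(scr((0,0,.28),th),p))
for ph in (0,.5,1,1.57,2,3.14):print('foot',ph,world(scr(foot(ph),-.61),p))
print('hub',world(scr((.04,0,.105),-.61),p))
print('pcl bystanders', {k:np.round(onz('top',px,z),3) for k,px,z in [('mirror',(470,232),.02),('optic',(401.6,323),.035),('sensor',(317,155),.02),('positioner',(262,225),.02),('spare',(463,286),.0)]})
E
```

```text
[ 0.60722397 -0.17713572 -0.08577603]
[[ -1.3   1.4]
 [ -1.6   2.3]
 [  1.9 -12.9]
 [  1.  -12.5]
 [ -0.8   2.7]
 [ -2.3  -0. ]
 [ -2.3  -0.9]
 [  8.5   7.4]
 [ 10.9   5.6]
 [  6.6   5.6]
 [ -2.2  -2.3]]
handle -0.61 [ 0.44741081 -0.16339386  0.27350144]
handle -0.3 [ 0.52478253 -0.17004683  0.31149422]
handle 0 [ 0.60722397 -0.17713572  0.324     ]
foot 0 [ 0.50005284 -0.16792039  0.26772846]
foot 0.5 [ 0.51823275 -0.10441186  0.25707649]
foot 1 [ 0.55721289 -0.05862372  0.22772855]
foot 1.57 [ 0.61469201 -0.04204929  0.18078423]
foot 2 [ 0.65664308 -0.05796743  0.14450454]
foot 3.14 [ 0.70634329 -0.18544252  0.09370153]
hub [ 0.57995942 -0.17479132  0.15297774]
pcl bystanders {'mirror': array([ 0.565, -0.443,  0.02 ]), 'optic': array([ 0.313, -0.235,  0.035]), 'sensor': array([ 0.796, -0.009,  0.02 ]), 'positioner': array([0.595, 0.152, 0.02 ]), 'spare': array([ 0.411, -0.423,  0.   ])}
```

Run:
```python
from H import *
th=-.61
def obs(o,th): return [('top',scr((0,.046,.28),th),(370,273.3)),('top',scr((0,-.046,.28),th),(410.4,275.2)),
('top',(.09+o,.135,.012),(330,198.1)),('top',(.09+o,-.135,.012),(423.7,204.1)),('top',scr(foot(0,.14),th),(390.4,250.4)),
('scene',scr((0,-.046,.28),th),(230,233)),('scene',scr((0,.046,.28),th),(261.5,218.5)),
('scene',(.09+o,-.135,.012),(266.7,388.5)),('scene',(.09+o,.135,.012),(346.3,327.4)),('scene',(-.09+o,-.135,.012),(217.8,345.6)),('scene',scr(foot(0),th),(261,239))]
def res(p):return np.concatenate([proj(n,[world(b,p[:3])])[0]-np.array(o) for n,b,o in obs(p[3],th)])
s=least_squares(res,[.6,-.1,0,0],loss='soft_l1');print(s.x);print(np.round(res(s.x).reshape(-1,2),1))
p=s.x[:3]
for th in (-.61,-.3,0):print('handle',th,world(scr((0,0,.28),th),p))
for ph in (0,.5,1,1.57,2,3.14):print('foot',ph,world(scr(foot(ph),-.61),p))
```

```text
[ 0.61352641 -0.17693541 -0.07049013 -0.03877469]
[[-0.4 -0.9]
 [-0.7 -0.7]
 [ 0.6 -1.2]
 [-0.1 -2.1]
 [-0.2  0.1]
 [-1.   1.5]
 [-1.4  0.3]
 [-0.2 -1.1]
 [ 0.9 -1.9]
 [-1.5 -1. ]
 [-0.7 -1. ]]
handle -0.61 [ 0.45352186 -0.16563795  0.27350144]
handle -0.3 [ 0.53098624 -0.17110749  0.31149422]
handle 0 [ 0.61352641 -0.17693541  0.324     ]
foot 0 [ 0.50622693 -0.1693593   0.26772846]
foot 0.5 [ 0.52343397 -0.1055803   0.25707649]
foot 1 [ 0.56170968 -0.05920169  0.22772855]
foot 1.57 [ 0.61892873 -0.04175061  0.18078423]
foot 2 [ 0.66111822 -0.05702566  0.14450454]
foot 3.14 [ 0.71276112 -0.18372618  0.09370153]
```

```bash
cat >> H.py <<'E'
POSE=np.array([0.6135,-0.1769,-0.0705])
def tobase(pw):
    x,y,w=POSE;c,s=np.cos(w),np.sin(w);d=np.array(pw)-[x,y,0];return np.array([c*d[0]+s*d[1],-s*d[0]+c*d[1],d[2]])
def wp(phi,r=.130,rad=.009,below=.02,hx=.0105,hy=.0215):
    p=scr(foot(phi,r),-.61);t=scr(foot(phi+.01,r),-.61)-p;h=t[:2]/np.linalg.norm(t[:2])
    c=p[:2]-h*(rad+0)-np.array([np.sign(h[0])*hx*min(1,abs(h[0])*3),hy*min(1,abs(h[1])*3)])
    return p,np.array([c[0],c[1],p[2]-below+.025])
E
python3 - <<'E'
from H import *
for ph in np.arange(0,1.9,.2):
    p,c=wp(ph);print(round(ph,1),'leg',np.round(p,3),'tcp base',np.round(c,3),'world',np.round(world(c,POSE),3),
     'tip normal dist from frame back', np.round(np.cos(-.61)*(c[0]-.0105)-np.sin(-.61)*(c[2]-.025-.044)-.01,3))
print(tobase(__import__('station').get_state()['eef_pos']))
E
```

```text
0.0 leg [-0.102  0.     0.26 ] tcp base [-0.102 -0.03   0.265] world [ 0.51  -0.2    0.265] tip normal dist from frame back 0.01
0.2 leg [-0.1    0.025  0.258] tcp base [-0.106 -0.005  0.263] world [ 0.507 -0.175  0.263] tip normal dist from frame back 0.005
0.4 leg [-0.094  0.049  0.253] tcp base [-0.107  0.019  0.258] world [ 0.508 -0.151  0.258] tip normal dist from frame back 0.002
0.6 leg [-0.085  0.071  0.245] tcp base [-0.1    0.041  0.25 ] world [ 0.517 -0.129  0.25 ] tip normal dist from frame back 0.004
0.8 leg [-0.073  0.09   0.235] tcp base [-0.089  0.062  0.24 ] world [ 0.529 -0.109  0.24 ] tip normal dist from frame back 0.007
1.0 leg [-0.058  0.106  0.222] tcp base [-0.075  0.078  0.227] world [ 0.544 -0.093  0.227] tip normal dist from frame back 0.011
1.2 leg [-0.041  0.117  0.208] tcp base [-0.059  0.092  0.213] world [ 0.561 -0.081  0.213] tip normal dist from frame back 0.015
1.4 leg [-0.022  0.124  0.192] tcp base [-0.041  0.108  0.197] world [ 0.58  -0.066  0.197] tip normal dist from frame back 0.021
1.6 leg [-0.003  0.126  0.176] tcp base [-0.022  0.123  0.181] world [ 0.6   -0.053  0.181] tip normal dist from frame back 0.027
1.8 leg [0.016 0.122 0.16 ] tcp base [-0.003  0.106  0.165] world [ 0.618 -0.071  0.165] tip normal dist from frame back 0.034
[-0.36266574 -0.48891208  0.25159043]
```

Call:
step_arm(commands="0 0 -26 0 0 0.133;0 0 -26 0 0 0.133;0 0 -26 0 0 0.132;0 0 0 0 0 0;0 0 0 0 0 0", jaw=0)

```text
t: 2.22
eef_pos: [0.2173, -0.6387, 0.3289]
ee_rot: [3.141, -0.0, 3.073]
force: [-0.1, 0.6, 0.2]
width: 0.0431
```

```bash
cat > st.py <<'E'
from station import *
from H import *
s=get_state();print(s['t'],'base',np.round(tobase(s['eef_pos']),4),'w',np.round(s['eef_pos'],4),np.round(s['ee_rot'],3),'F',np.round(s['force'],1),'q',np.round(s['q'],2),s['width'])
E
python3 st.py
```

```text
2.225 base [-0.3627 -0.4886  0.3289] w [ 0.2173 -0.6387  0.3289] [ 3.141 -0.     3.073] F [-0.1  0.6  0.2] q [-0.95  0.32  0.14 -0.   -1.38 -0.68] 0.04314769551504712
```

Call:
step_arm(commands="-33 50 0 0 0 0;-33 50 0 0 0 0;-33 50 0 0 0 0;-33 50 0 0 0 0;-33 50 0 0 0 0;-33 50 0 0 0 0;-33 50 0 0 0 0;-33 50 0 0 0 0")

```text
t: 3.22
eef_pos: [0.5092, -0.2566, 0.3287]
ee_rot: [3.141, -0.001, 3.073]
force: [1.2, -0.7, 0.2]
width: 0.0005
```

Call:
step_arm(commands="0 0 0 0 0 0;0 0 0 0 0 0")

```text
t: 3.48
eef_pos: [0.5084, -0.2582, 0.3286]
ee_rot: [3.141, -0.002, 3.073]
force: [0.9, -0.9, -0.3]
width: 0.0004
```

```bash
python3 st.py
python3 - <<'E'
from station import *
import cv2
a=grab_frame('scene')['frame'][:,:,::-1][150:400,140:430];cv2.imwrite('pics/s1z.png',cv2.resize(a,None,fx=2.4,fy=2.4,interpolation=3))
a=grab_frame('top')['frame'][:,:,::-1];cv2.imwrite('pics/t1.png',a)
E
```

```text
3.475 base [-0.0991 -0.0885  0.3286] w [ 0.5084 -0.2582  0.3286] [ 3.141e+00 -2.000e-03  3.073e+00] F [ 0.9 -0.9 -0.3] q [-0.13  0.15 -0.1  -0.   -1.33 -1.51] 0.00040436494967782184
```

View pics/s1z.png

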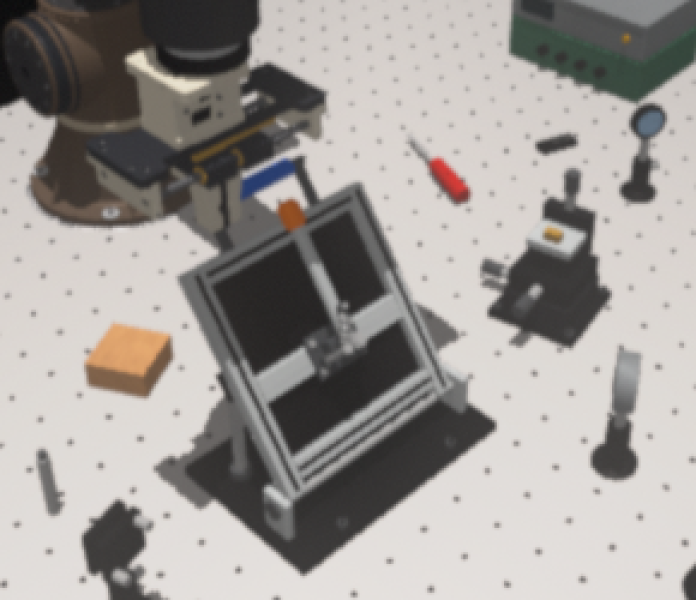

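Call:
step_arm(commands="0 0 28 0 0 0;0 0 28 0 0 0;0 15 0 0 0 0;0 15 0 0 0 0;0 12 0 0 0 0;0 10 0 0 0 0;0 0 0 0 0 0")

```text
t: 4.45
eef_pos: [0.5126, -0.2058, 0.2741]
ee_rot: [3.142, 0.001, 3.073]
force: [0.2, -0.5, -0.5]
width: 0.0007
```

```bash
python3 st.py
python3 - <<'E'
from station import *
import cv2
a=grab_frame('scene')['frame'][:,:,::-1][150:400,140:430];cv2.imwrite('pics/s2z.png',cv2.resize(a,None,fx=2.4,fy=2.4,interpolation=3))
E
```

```text
4.45 base [-0.0986 -0.0359  0.2741] w [ 0.5126 -0.2058  0.2741] [3.142e+00 1.000e-03 3.073e+00] F [ 0.2 -0.5 -0.5] q [-0.03  0.14 -0.23  0.   -1.2  -1.61] 0.000658648274154989
```

View pics/s2z.png

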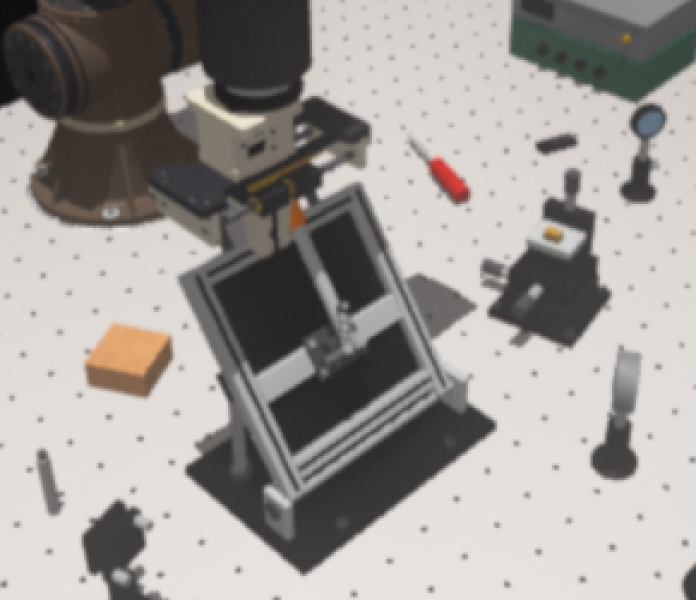

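Call:
step_arm(commands="-1 11 2.4 0 0 0;-1 11 2.4 0 0 0;-1 11 2.4 0 0 0;-1 11 2.4 0 0 0;-1 11 2.4 0 0 0;0 0 0 0 0 0")

```text
t: 5.25
eef_pos: [0.5214, -0.1513, 0.2614]
ee_rot: [3.141, -0.0, 3.073]
force: [0.8, -1.2, 1.0]
width: 0.0005
```

```bash
python3 st.py
python3 - <<'E'
from station import *
import cv2
a=grab_frame('scene')['frame'][:,:,::-1][150:400,140:430];cv2.imwrite('pics/s3z.png',cv2.resize(a,None,fx=2.4,fy=2.4,interpolation=3))
E
```

```text
5.25 base [-0.0937  0.019   0.2614] w [ 0.5214 -0.1513  0.2614] [ 3.141 -0.     3.073] F [ 0.8 -1.2  1. ] q [ 0.08  0.13 -0.27 -0.   -1.17 -1.72] 0.0004823288731066649
```

View pics/s3z.png

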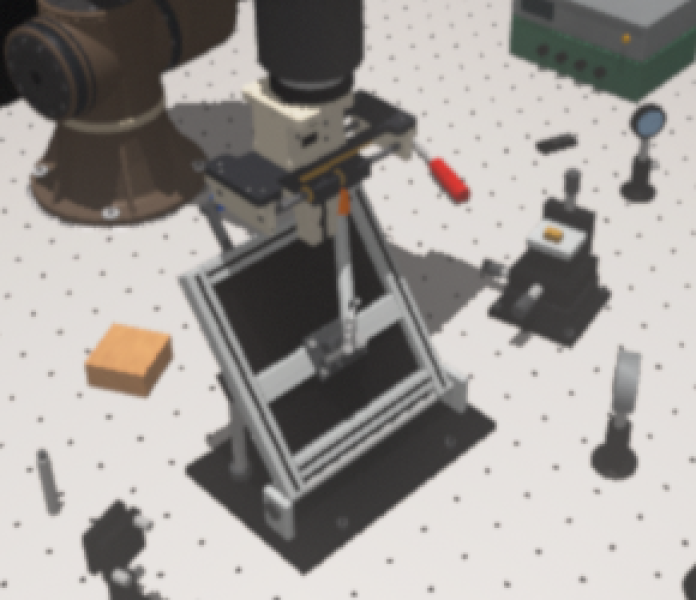

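Call:
step_arm(commands="-3 11 4 0 0 0;-3 11 4 0 0 0;-3 11 4 0 0 0;-3 11 4 0 0 0;-6.5 7.5 6.7 0 0 0;-6.5 7.5 6.7 0 0 0;-6.5 7.5 6.7 0 0 0;-6.5 7.5 6.7 0 0 0")

```text
t: 6.3
eef_pos: [0.5648, -0.0806, 0.2181]
ee_rot: [3.142, -0.0, 3.071]
force: [0.9, 0.0, -0.1]
width: 0.0006
```

```bash
python3 st.py
python3 - <<'E'
from station import *
import cv2
a=grab_frame('scene')['frame'][:,:,::-1][150:400,140:430];cv2.imwrite('pics/s4z.png',cv2.resize(a,None,fx=2.4,fy=2.4,interpolation=3))
E
```

```text
6.3 base [-0.0554  0.0926  0.2181] w [ 0.5648 -0.0806  0.2181] [ 3.142 -0.     3.071] F [ 0.9  0.  -0.1] q [ 0.2   0.21 -0.27 -0.   -1.09 -1.84] 0.0006082882122463551
```

View pics/s4z.png

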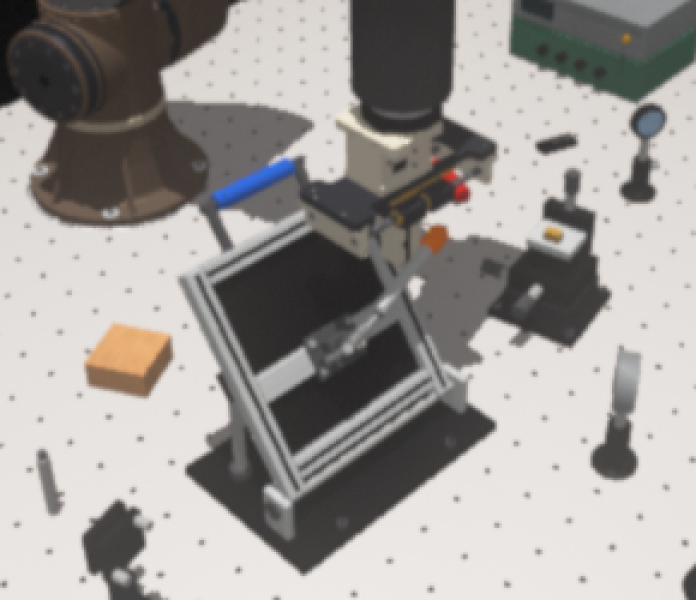

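Call:
step_arm(commands="-7 2.6 6.2 0 0 0;-7 2.6 6.2 0 0 0;-7 2.6 6.2 0 0 0;-7 2.6 6.2 0 0 0;-7 2.6 6.2 0 0 0;-8 0 6 0 0 0;-8 0 6 0 0 0;0 0 0 0 0 0")

```text
t: 7.35
eef_pos: [0.6163, -0.0718, 0.1749]
ee_rot: [-3.141, -0.001, 3.071]
force: [1.1, 0.0, -0.0]
width: 0.0004
```

```bash
python3 st.py
python3 - <<'E'
from station import *
import cv2
a=grab_frame('scene')['frame'][:,:,::-1][150:400,140:430];cv2.imwrite('pics/s5z.png',cv2.resize(a,None,fx=2.4,fy=2.4,interpolation=3))
E
```

```text
7.35 base [-0.0046  0.1051  0.1749] w [ 0.6163 -0.0718  0.1749] [-3.141e+00 -1.000e-03  3.071e+00] F [ 1.1  0.  -0. ] q [ 0.2   0.33 -0.22 -0.   -1.03 -1.84] 0.0004416640365749236
```

View pics/s5z.png

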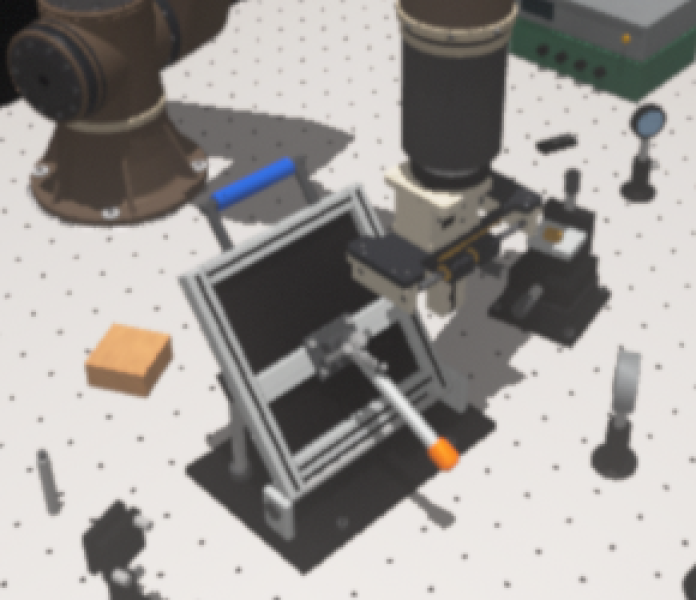

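Call:
step_arm(commands="0 0 -50 0 0 0;0 0 -50 0 0 0;0 0 -40 0 0 -0.18;0 0 -28 0 0 -0.18;0 0 0 0 0 -0.18;0 0 0 0 0 -0.18;0 0 0 0 0 -0.18;0 0 0 0 0 -0.18", jaw=50)

```text
t: 8.4
eef_pos: [0.6158, -0.0717, 0.3442]
ee_rot: [-3.141, 0.0, -2.126]
force: [-0.2, -0.3, -0.2]
width: 0.0497
```

```bash
python3 st.py
python3 - <<'E'
from station import *
from H import *
p=grab_frame('scene')
print('foot pred',proj('scene',[world(scr(foot(3.14),-.61),POSE),world(scr(foot(2.9),-.61),POSE)]),'handle pred',proj('scene',[world(scr((0,0,.28),-.61),POSE)]))
for k in ('kick_foot','handle'):print(k,[(np.round(d['pixel'],1).tolist(),round(d['conf'],2)) for d in recognise(p,k)[:2]])
E
```

```text
8.4 base [-0.0051  0.1051  0.3442] w [ 0.6158 -0.0717  0.3442] [-3.141  0.    -2.126] F [-0.2 -0.3 -0.2] q [ 0.2   0.22  0.03 -0.   -1.38 -0.75] 0.04968929655489053
foot pred [[325.55981628 340.55558359]
 [334.35729114 331.62820041]] handle pred [[244.94897769 226.49008011]]
kick_foot [([310.4, 323.3], 0.61), ([269.4, 291.3], 0.26)]
handle [([246.6, 227.6], 0.76)]
```

Call:
step_arm(commands="0 0 0 0 0 -0.163;0 0 0 0 0 -0.163;0 0 0 0 0 -0.163;26 39 0 0 0 0;26 39 0 0 0 0;26 39 0 0 0 0;26 38 0 0 0 0;0 0 0 0 0 0")

```text
t: 9.55
eef_pos: [0.4517, -0.1653, 0.345]
ee_rot: [-3.139, 0.0, -1.649]
force: [0.7, 0.8, 0.1]
width: 0.0503
```

```bash
python3 st.py
python3 - <<'E'
from station import *
from H import *
s=get_state();p=grab_frame('wrist')
cv2.imwrite('pics/w1.png',p['frame'][:,:,::-1])
T=np.array(p['tool_from_camera']);print(T.round(3),p['fovy'])
Rt=R.from_euler('xyz',s['ee_rot']).as_matrix()
f=240/np.tan(np.radians(p['fovy'])/2)
def pw(P):
    t=Rt.T@(np.array(P)-s['eef_pos']);c=np.linalg.inv(T)@np.r_[t,1];return np.round([f*c[0]/c[2]+p['cx'],f*c[1]/c[2]+p['cy']],1)
for y in(-.046,0,.046):print(pw(world(scr((0,y,.28),-.61),POSE)))
print([(d['pixel'],d['conf']) for d in recognise(p,'handle')[:2]])
E
```

```text
9.55 base [-1.622e-01  2.000e-04  3.450e-01] w [ 0.4517 -0.1653  0.345 ] [-3.139  0.    -1.649] F [0.7 0.8 0.1] q [ 0.06 -0.02 -0.24  0.   -1.35 -0.14] 0.050282015786723755
[[-0.    -0.954 -0.301  0.081]
 [ 1.    -0.     0.001 -0.   ]
 [-0.001 -0.301  0.954 -0.133]
 [ 0.     0.     0.     1.   ]] 68.5774807294338
[321.9 196.9]
[322.7 270.2]
[323.4 334.8]
[([325.2, 264.4], 0.88), ([270.7, 395.4], 0.65)]
```

View pics/w1.png

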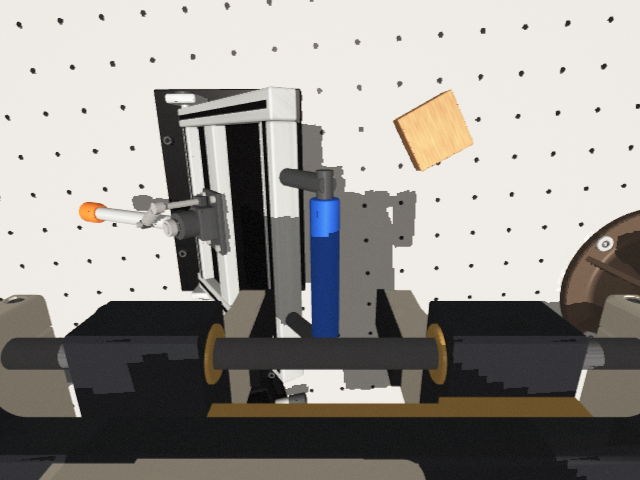

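Call:
step_arm(commands="0 0 21 0 0 0;0 0 21 0 0 0;0 0 15 0 0 0;0 0 6 0 0 0;0 0 0 0 0 0")

```text
t: 10.28
eef_pos: [0.4543, -0.1641, 0.2807]
ee_rot: [3.141, -0.0, -1.643]
force: [0.3, 0.0, 0.4]
width: 0.0503
```

Call:
step_arm(commands="0 0 0 0 0 0;0 0 0 0 0 0;0 0 0 0 0 0;0 0 0 0 0 0;0 0 0 0 0 0;0 0 0 0 0 0", jaw=0, grip_force=20)

```text
t: 11.02
eef_pos: [0.4534, -0.1642, 0.2807]
ee_rot: [3.141, -0.0, -1.643]
force: [-4.5, 1.6, 3.1]
width: 0.0172
```

```bash
python3 st.py
python3 - <<'E'
from station import *
import cv2
a=grab_frame('scene')['frame'][:,:,::-1][150:400,140:430];cv2.imwrite('pics/s6z.png',cv2.resize(a,None,fx=2.4,fy=2.4,interpolation=3))
E
```

```text
11.025 base [-0.1606  0.0014  0.2807] w [ 0.4534 -0.1642  0.2807] [ 3.141 -0.    -1.643] F [-4.5  1.6  3.1] q [ 0.06  0.02 -0.35 -0.   -1.2  -0.13] 0.017240275207212705
```

View pics/s6z.png

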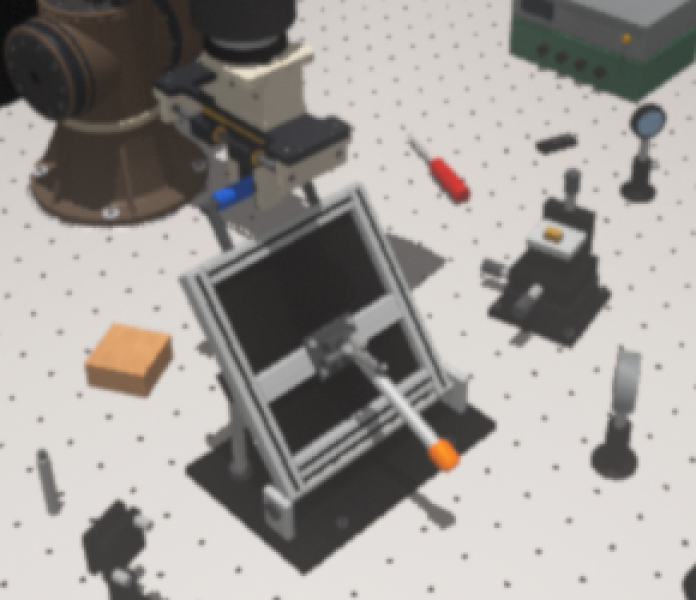

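Run:
```python
import numpy as np
d=np.r_[.01,.02,np.full(15,.0355),.025,.0145,.008];d*=.61/d.sum();a=-.61+np.r_[0,np.cumsum(d)]
x=280*np.sin(a);z=280*np.cos(a)
for i in range(20):print(f'0 {-(x[i+1]-x[i]):.1f} {-(z[i+1]-z[i]):.1f} 0 0 0',end=';\n' if i%7==6 else ';')
```

```text
0 -2.3 -1.6 0 0 0;0 -4.7 -3.1 0 0 0;0 -8.4 -5.3 0 0 0;0 -8.6 -5.0 0 0 0;0 -8.8 -4.7 0 0 0;0 -8.9 -4.4 0 0 0;0 -9.1 -4.1 0 0 0;
0 -9.2 -3.7 0 0 0;0 -9.3 -3.4 0 0 0;0 -9.5 -3.1 0 0 0;0 -9.6 -2.7 0 0 0;0 -9.6 -2.4 0 0 0;0 -9.7 -2.0 0 0 0;0 -9.8 -1.7 0 0 0;
0 -9.8 -1.4 0 0 0;0 -9.9 -1.0 0 0 0;0 -9.9 -0.6 0 0 0;0 -7.0 -0.2 0 0 0;0 -4.1 -0.1 0 0 0;0 -2.2 -0.0 0 0 0;
```

Call:
step_arm(commands="0 -2.3 -1.6 0 0 0;0 -4.7 -3.1 0 0 0;0 -8.4 -5.3 0 0 0;0 -8.6 -5 0 0 0;0 -8.8 -4.7 0 0 0;0 -8.9 -4.4 0 0 0;0 -9.1 -4.1 0 0 0")

```text
t: 11.95
eef_pos: [0.5055, -0.168, 0.3093]
ee_rot: [-3.141, -0.0, -1.643]
force: [-1.9, -0.4, 2.0]
width: 0.0172
```

```bash
python3 st.py
```

```text
11.95 base [-0.1083  0.0012  0.3093] w [ 0.5055 -0.168   0.3093] [-3.141 -0.    -1.643] F [-1.9 -0.4  2. ] q [ 0.05  0.09 -0.21  0.   -1.27 -0.12] 0.017182455930049727
```

Following well, small forces.

Call:
step_arm(commands="0 -9.2 -3.7 0 0 0;0 -9.3 -3.4 0 0 0;0 -9.5 -3.1 0 0 0;0 -9.6 -2.7 0 0 0;0 -9.6 -2.4 0 0 0;0 -9.7 -2 0 0 0;0 -9.8 -1.7 0 0 0")

```text
t: 12.82
eef_pos: [0.5718, -0.1729, 0.3277]
ee_rot: [3.141, -0.0, -1.643]
force: [0.7, -5.4, -3.9]
width: 0.0172
```

Call:
step_arm(commands="0 -9.8 -1.4 0 0 0;0 -9.9 -1 0 0 0;0 -9.9 -0.6 0 0 0;0 -7 -0.2 0 0 0;0 -4.1 -0.1 0 0 0;0 -2.2 0 0 0 0;0 0 0 0 0 0;0 0 0 0 0 0")

```text
t: 13.82
eef_pos: [0.6143, -0.176, 0.3307]
ee_rot: [3.141, -0.0, -1.643]
force: [-0.2, -5.1, -3.3]
width: 0.0173
```

```bash
python3 st.py
python3 - <<'E'
from station import *
from H import *
for n in('scene','top'):
    p=grab_frame(n);a=p['frame'][:,:,::-1]
    cv2.imwrite(f'pics/{n}7.png',a)
    a=a[130:380,160:410] if n=='scene' else a[150:350,290:490]
    cv2.imwrite(f'pics/{n}7z.png',cv2.resize(a,None,fx=2.4 if n=='scene' else 3,fy=2.4 if n=='scene' else 3,interpolation=3))
E
```

```text
13.825 base [0.0007 0.001  0.3307] w [ 0.6143 -0.176   0.3307] [ 3.141 -0.    -1.643] F [-0.2 -5.1 -3.3] q [ 0.03  0.26  0.05  0.   -1.36 -0.1 ] 0.017259341480160353
```

View pics/scene7z.png

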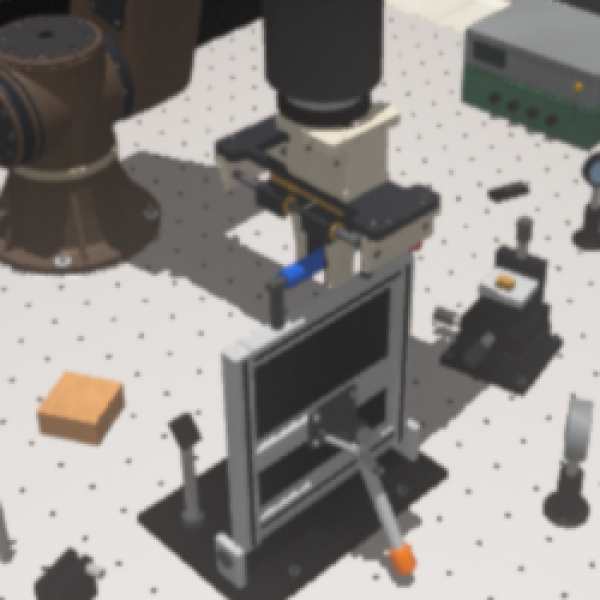

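View pics/top7z.png

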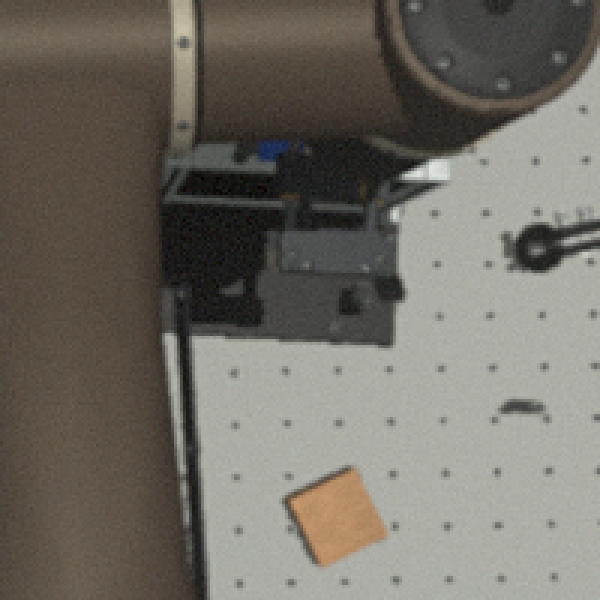

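Run:
```python
from H import *
a=cv2.imread('pics/scene7.png')
for th in(-.05,0,.05):
    print(th,'foot',proj('scene',[world(scr(foot(3.14),th),POSE)]).round(1),'rail corners -x,+x top; -x,+x bottom',proj('scene',[world(scr(q,th),POSE) for q in [(-.01,-.11,.235),(.01,-.11,.235),(-.01,-.11,.03),(.01,-.11,.03),(0,-.046,.28)]]).round(1).tolist())
b=a[265:375,230:350].copy();b=cv2.resize(b,None,fx=6,fy=5.4,interpolation=3);cv2.imwrite('pics/z8.png',b)
```

```text
-0.05 foot [[328.4 361.9]] rail corners -x,+x top; -x,+x bottom [[246.9, 273.3], [253.4, 277.4], [255.2, 346.9], [261.1, 351.4], [272.5, 243.6]]
0 foot [[328.1 363.4]] rail corners -x,+x top; -x,+x bottom [[250.7, 275.6], [257.3, 280.2], [255.6, 347.1], [261.6, 351.9], [277.2, 246.3]]
0.05 foot [[327.7 364.8]] rail corners -x,+x top; -x,+x bottom [[254.6, 278.2], [261.2, 283.2], [256.0, 347.3], [262.0, 352.4], [281.9, 249.4]]
```

View pics/z8.png

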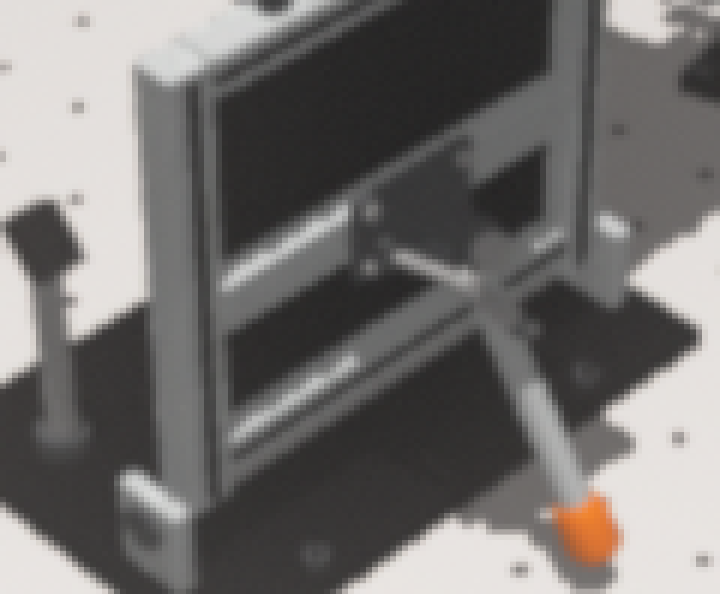

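Call:
step_arm(commands="0 0 0 0 0 0;0 0 0 0 0 0;0 0 0 0 0 0;0 0 0 0 0 0")

```text
t: 14.42
eef_pos: [0.6142, -0.176, 0.3307]
ee_rot: [3.141, -0.0, -1.643]
force: [0.7, -4.5, -4.0]
width: 0.0172
```

```bash
python3 st.py; python3 -c "
from station import *
print(job_done())"
```

```text
14.425 base [0.0006 0.001  0.3307] w [ 0.6142 -0.176   0.3307] [ 3.141 -0.    -1.643] F [ 0.7 -4.5 -4. ] q [ 0.03  0.26  0.05  0.   -1.36 -0.1 ] 0.017187099742402272
the job is handed in; nothing more can be done
None
```

The screen is upright with the hand still on the blue grip, and I handed the job in at about 14.4 s. The interface reports no verdict.

- **Kickstand:** I pushed it sideways over centre with the closed fingers and it snapped down. Its foot shows within about 2 pixels of where it should be on the stop, in pictures taken before and after the lift. The network's own foot detection (confidence 0.61) was about 20 pixels off, so I relied on the picture instead.
- **Screen:** I gripped the blue handle with 20 N (fingers 17.2 mm apart) and swung it up along its arc over about 2.5 s. Forces on the way stayed at a few newtons.
- **Last checks:** Frame edges and foot in the scene picture put the lean at about 0 to +0.02 rad, against the 0.07 allowed. The hand stood still and the fore-aft force was under 1 N. About 4 to 5 N of sideways and vertical load remained on the hand.
- **Other items:** None was touched, and the ones in view looked in place. I did not measure their positions again at the end.

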